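Tip one row of red sweets into the tasting cup

ROBOT

A 6-joint arm with a two-finger parallel gripper is mounted at the origin on the work surface; the furniture and walls round the work are solid. World frame = base frame: x ahead of the robot, y to its left, z up, the work surface at z = 0. Lengths are in m, angles in rad, forces in N, time in s.
With the tool pointing down it reaches from about 0.25 to 0.8 m from the base axis. Payload 8.5 kg.
Tool frame: the origin (TCP) lies at the very end of the fingers, on their centre line; the grasp point (between the pads) lies 19 mm behind it (ctrl.pinch_z is the distance from the TCP to the grasp point, in m); z points along the fingers, y is the line along which they close (so a half turn about z gives the same grasp; the last joint's range is limited). The gripper opens to 85 mm and grips with 20 to 120 N. Pads are 22 mm wide; open, the fingers measure 114 mm over their backs; the gripper's body (76 mm by 85 mm) begins 54 mm behind the grasp point. The pads swing forward as they close: fully open they stand 13 mm farther back than shut.
Start: joints at [-1.224, 0.238, -0.013, 1.319, 0, 1.571], TCP at [0.178, -0.494, 0.231] pointing down, gripper open.
Joint ranges: [-2.66, 2.66], [-1.03, 1.9], [-1.14, 1.46], [-1.82, 2.27], [-1.45, 1.34], [-3.14, 3.14]. Speed limits (rad/s): [2.22, 2.22, 2.79, 3.14, 3.14, 3.14].

INTERFACE

Orientations are given as a unit quaternion [w, x, y, z].
In Python, from workcell import ctrl gives the robot as it stands. The module is installed in compiled form; this text tells all that it offers.
- The arm moves only by the tool step_arm, never from a script. Its argument "commands" is a list of rows, each an object of numbers: "x", "y", "z": the shift along the tool's x, y, z each as a share of 0.3 m, from -1 to 1; "ax", "ay", "az": the turn, a rotation vector about the tool's x, y, z each as a share of pi/2 rad, from -1 to 1; "grip": the closure, from 0 (fully open) to 1 (shut). A call has 1 to 8 rows; each row is the pose to reach, as a shift and turn from the pose commanded when the call began, along the tool's axes at that moment; what a row does not reach only later rows make up. A row lasts 1/10 s, in which the tool goes at most 50 mm and 8.59 degrees, less where a joint would pass 70% of its speed; a pose out of reach is approached as far as the arm can. A call with a number of a shift or a turn outside -1 to 1 is refused whole. A call with a gripper value outside its range is refused whole. The fingers move at their own pace and stop on an object; the grip force is fixed at half the most. Time passes only in rows, so rows that repeat a pose let the fingers close. It gives the time, the measured TCP pose, the force, the opening and the grip force at its end, in the units of the state.
- ctrl.get_obs(): the state, without advancing time (a new reading comes with each control period).
- ctrl.snapshot(name): name is "scene" or "side" or "wrist"; returns the picture (384x512x3 uint8, red, green, blue); there is no depth.
- ctrl.camera_params(name): a dict with "fx", "fy", "cx", "cy" (pixels), "distortion" ([k1, k2, p1, p2, k3] as OpenCV has them; the pictures are not rectified), "R" (3x3) and "t" (3): a world point X has camera coordinates R X + t. Camera axes: x right, y down, z forward; pixel columns grow to the right and rows downward; lengths in m; the calibration is good to about 2 mm. A picture is of the moment at which its call begins: read the wrist's pose just before it. camera_params takes no time and is no camera call; for the wrist camera it gives the pose at the moment of the call.
- ctrl.sign_off(): hands the job in; it is judged then, once.
The state is a dict: "clock": time; "joint_positions": joint angles; "joint_velocities": joint speeds; "joint_torque": joint torques, N m; "position": TCP position; "tool_rot": TCP orientation; "contact_force": force on the tool from outside, world axes, zero at the start; "wrist_torque": the same for the moment, N m; "finger_gap": opening from 0.0 (shut) to 1.0 (fully open); "grip_force": force on a finger pad.
Only numpy, scipy, OpenCV 4.12 (cv2) and the standard library are available. Lean on these libraries where they do the work, as an engineer would, in place of code of your own. Each camera call takes 0.05 s, during which the arm holds its last target. There are 200 camera calls.

TASK

Use the tilting tray with the red sweets: raise it by its black rear handle bar just far enough that the front row of two rolls over the low lip into the clay cup in front, while the back row stays behind its ridge. Then lower the tray fully back down and let go. Leave the tray of green sweets alone and do not push the cup away or tip it.

Things in the scene. Friction and masses are not known exactly. Their poses are not given: they have to be found in the camera images.
- red_tray (a joint): tilt of the white tray with the red sweets, hinged on a dark wooden stand: 0 = down at its stop, growing as the rear handle is raised, at most 1.3 rad. The front row rolls over the 1.6 mm lip at about 0.45; the back row stays behind its 5.5 mm ridge to about 0.95: tilt to 0.7 to 0.85. The tray (about 0.25 kg) falls back when not held.
- red_handle (a point): centre of the red tray's black round handle bar, 10 mm thick, 72 mm long, 137 mm up at rest, clear below and 55 mm to the tray. Frame tilts with the tray: z up at rest, y along the bar, x level, away from the cup. The hinge axis (along y) is at x = -97, z = -42 mm in it: the bar rises on a 106 mm arc towards the cup. It can turn between the fingers, so the hand may stay upright.
- red_cup: loose round clay cup without handle, 90 mm wide at the mouth, 55 mm high, 0.3 kg, standing before and below the front lip of the red tray, already well placed; origin at the centre of its underside.
- red_front_1_center (a point): centre of a red ball, 20 mm in diameter, 15 g, front row of the red tray, left one
- red_front_2_center (a point): centre of a red ball, 20 mm in diameter, 15 g, front row of the red tray, right one
- red_back_1_center (a point): centre of a red ball, 20 mm in diameter, 15 g, back row of the red tray (behind the ridge), left one
- red_back_2_center (a point): centre of a red ball, 20 mm in diameter, 15 g, back row of the red tray (behind the ridge), right one
- green_tray (a joint): tilt of the other tray, of the same build but with green balls and its own cup; 0 = down; to be left alone.

How it is judged:
On the way, in this order (a step that is already met when the one before it is completed fails the run):
1. the red tray is tilted (more than 0.35 rad) (value of joint red_tray above 0.35 rad), for 0.02 s.
2. both front sweets are in the red tray's cup (horizontal distance between each of red_front_1_center, red_front_2_center and red_cup below 0.045 m and height (world z) of each of red_front_1_center, red_front_2_center below 0.055 m), for 0.2 s.
At the end, for the whole second after the job is handed in: Both front red sweets lie in the cup that stands before the red tray (centres within 45 mm of the cup's axis and below its rim), the cup upright within 10 degrees and at rest; the red tray is down (under 0.08 rad) with both back sweets still on it, within 15 mm of where they began (all of step 2 and value of joint red_tray below 0.08 rad and distance of each of red_back_1_center, red_back_2_center from where it was at the start of the episode below 0.015 m and linear speed of red_cup below 0.03 m/s and angle between red_cup's own z axis and vertical below 0.17 rad); the robot touches nothing.
It fails at once if a back-row red sweet falls off the tray (height (world z) of any of red_back_1_center, red_back_2_center below 0.075 m).
It fails at once if the green tray is tilted (over 0.1 rad) (value of joint green_tray above 0.1 rad).
It fails at once if the cup is pushed more than 25 mm or tipped more than 20 degrees (distance of red_cup from where it was at the start of the episode above 0.025 m or angle between red_cup's own z axis and vertical above 0.35 rad).
It also fails if it takes over 38 s, if anything falls off the work surface, if the arm or the gripper's body presses on something with over 40 N, if the wrist force passes 120 N, or if a joint passes its speed limit or range.

## Working session

There is one attempt and no reset: what is moved stays moved. The work goes in short steps, Python scripts to look and compute and a tool call to move; the robot and the scene stay as the last step left them, time stands still between calls to the robot, and variables do not carry over. Pictures are saved under pics/ and viewed, at most 10 in all, crops included, and the job is handed in when it is done.

Besides the shell and the picture viewer there is one more tool, called after "Call:" by a JSON object that holds its "op" and its "data", one argument or row to a line. step_arm: Moves the arm, as the interface text tells. Its arguments: {"type":"object","properties":{"commands":{"type":"array"}},"required":["commands"]}

```bash
mkdir -p pics; python3 - <<'E'
from workcell import ctrl
import cv2,numpy as np
ims=[ctrl.snapshot(n) for n in("scene","side")]
for n,i in zip(("scene","side"),ims): cv2.imwrite(f"pics/{n}0.png",i[:,:,::-1])
for n in("scene","side"):
  p=ctrl.camera_params(n);print(n,p)
o=ctrl.get_obs();print(o["clock"],o["position"],o["tool_rot"])
E
```

```text
scene {'fx': 466.9539272211111, 'fy': 466.9539272211111, 'cx': 252.6206102381589, 'cy': 188.49130053186028, 'distortion': array([-0.07708412,  0.        ,  0.        ,  0.        ,  0.        ]), 'R': array([[-0.53085249, -0.84744995, -0.00492059],
       [-0.63117796,  0.39923841, -0.66499856],
       [ 0.56551748, -0.34991037, -0.74682843]]), 't': array([0.23178097, 0.34437237, 0.66980822])}
side {'fx': 445.00199233218217, 'fy': 445.00199233218217, 'cx': 257.8624003016197, 'cy': 184.5111331630838, 'distortion': array([-0.06461714,  0.        ,  0.        ,  0.        ,  0.        ]), 'R': array([[ 0.9922142 , -0.12261816, -0.0218121 ],
       [-0.07482631, -0.44691165, -0.89144321],
       [ 0.09955905,  0.88613473, -0.45260715]]), 't': array([-0.43303186,  0.12693996,  0.86922803])}
0.1 [ 0.17831765 -0.49337547  0.23071666] [-6.65508643e-04  9.85004507e-01  1.72527287e-01 -1.13366896e-04]
```

View pics/scene0.png

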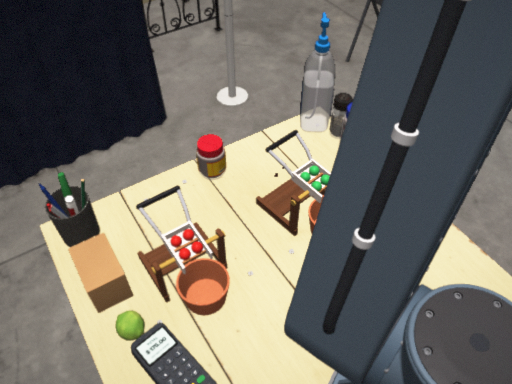

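View pics/side0.png

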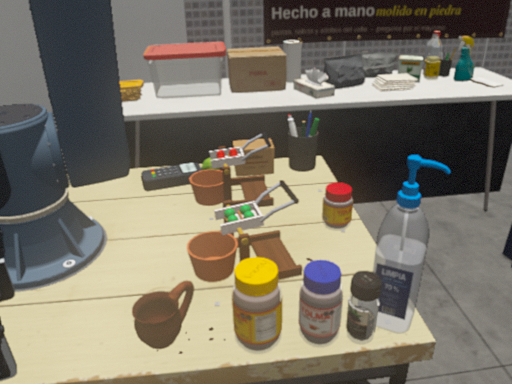

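The scene view shows the red tray's black bar from about (139,206) to (179,188), red balls near (185,245) and the cup at (203,285). In the side view the red tray is at about (230,155), with its handle near (260,140).

```bash
cat > h.py <<'E'
import cv2,numpy as np
from workcell import ctrl
def ray(p,uv,z):
    K=np.array([[p["fx"],0,p["cx"]],[0,p["fy"],p["cy"]],[0,0,1]])
    n=cv2.undistortPoints(np.array(uv,float).reshape(-1,1,2),K,p["distortion"]).reshape(-1,2)
    d=np.c_[n,np.ones(len(n))]@p["R"]; c=-p["R"].T@p["t"]
    return c+d*((z-c[2])/d[:,2])[:,None]
E
python3 - <<'E'
from h import *
im=cv2.imread("pics/scene0.png");p=ctrl.camera_params("scene")
m=np.zeros(im.shape[:2],np.uint8);m[178:216,128:194]=(im.max(2)<60)[178:216,128:194]
n,l,s,c=cv2.connectedComponentsWithStats(m);k=1+s[1:,4].argmax()
ys,xs=np.where(l==k);r=cv2.minAreaRect(np.c_[xs,ys].astype(np.float32));print(s[k],r)
b=cv2.boxPoints(r);a=np.deg2rad(r[2]);w,h=r[1]
u=np.array([np.cos(a),np.sin(a)])*w/2 if w>h else np.array([-np.sin(a),np.cos(a)])*h/2
e=ray(p,[r[0]-u,r[0],r[0]+u],.137);print(e,np.linalg.norm(e[2]-e[0]),np.degrees(np.arctan2(*(e[2]-e[0])[[1,0]])))
hsv=cv2.cvtColor(im,cv2.COLOR_BGR2HSV)
H,S,V=cv2.split(hsv)
q=(((H<5)|(H>173))&(S>190)&(V>100)).astype(np.uint8);q[:225]=0;q[:,:160]=0;q[:,215:]=0;q[262:]=0
n,l,s,c=cv2.connectedComponentsWithStats(q)
for i in range(1,n):
  if s[i,4]>20: print("ball",s[i],c[i],ray(p,[c[i]],.1))
q=((H>=4)&(H<14)&(S>120)).astype(np.uint8);q[:255]=0;q[320:]=0;q[:,:172]=0;q[:,235:]=0
n,l,s,c=cv2.connectedComponentsWithStats(q);k=1+s[1:,4].argmax();print("cup",s[k])
x0,y0,w,h,_=s[k];print(ray(p,[[x0,284],[x0+w,284],[x0+w/2,y0]],.055))
E
```

```text
[137 187  42  21 151] ((157.63864135742188, 197.2911376953125), (3.9983816146850586, 45.61595153808594), 64.53665161132812)
[[0.48088757 0.12157578 0.137     ]
 [0.47950365 0.16074902 0.137     ]
 [0.47819073 0.19868602 0.137     ]] 0.07715738585813904 92.00303404720553
ball [184 230  10   9  74] [188.28378378 233.91891892] [[0.41033315 0.1425396  0.1       ]]
ball [172 236   9  10  71] [175.84507042 240.63380282] [[0.40903959 0.16621292 0.1       ]]
ball [192 241  10  12  85] [196.85882353 246.49411765] [[0.38018198 0.14216662 0.1       ]]
ball [180 248  10  11  85] [184.10588235 253.18823529] [[0.37954022 0.16574765 0.1       ]]
cup [ 176  255   54   60 2430]
[[0.36197476 0.19537324 0.055     ]
 [0.31478507 0.1198688  0.055     ]
 [0.38867407 0.13063047 0.055     ]]
```

Everything checks out: the bar is 77 mm long including blur and lies along y at (0.480, 0.160). The front balls are 100 mm nearer the robot, and the cup lies in front of them. Next is the approach.

Call:
{"op": "step_arm", "data": {
  "commands": [
    {"z": -0.15, "grip": 0.3},
    {"x": 0.84, "y": -0.85, "z": -0.15, "az": -0.8, "grip": 0.3},
    {"x": 0.84, "y": -0.85, "z": -0.15, "az": -0.8, "grip": 0.3},
    {"x": 0.84, "y": -0.85, "z": -0.15, "az": -0.8, "grip": 0.3},
    {"x": 0.84, "y": -0.85, "z": -0.15, "az": -0.8, "grip": 0.3},
    {"x": 0.84, "y": -0.85, "z": -0.15, "az": -0.8, "grip": 0.3},
    {"x": 0.84, "y": -0.85, "z": -0.15, "az": -0.8, "grip": 0.3},
    {"x": 0.84, "y": -0.85, "z": -0.15, "az": -0.8, "grip": 0.3}
  ]
}}

```text
schema error: expected keys x, y, z, ax, ay, az, grip
```

```bash
cat >> h.py <<'E'
from scipy.spatial.transform import Rotation as Rn
def shift(X):
    o=ctrl.get_obs();q=o["tool_rot"];R=Rn.from_quat(np.r_[q[1:],q[0]]).as_matrix()
    print(o["clock"],o["position"].round(4),"ydeg",np.degrees(np.arctan2(R[1,1],R[0,1])).round(2),"zax",R[:,2].round(3),"F",o["contact_force"].round(1),o["finger_gap"],"units",((R.T@(np.array(X)-o["position"]))/.3).round(3))
E
python3 -c "
from h import *
shift([.48,.16,.25])"
```

```text
0.1 [ 0.1783 -0.4934  0.2307] ydeg -70.13 zax [-0.     0.001 -1.   ] F [ 0.4 -0.5  0.1] 0.9978627469884596 units [ 1.686 -1.707 -0.062]
```

All keys are required in each row.

Call:
{"op": "step_arm", "data": {
  "commands": [
    {"x": 0, "y": 0, "z": -0.15, "ax": 0, "ay": 0, "az": 0, "grip": 0.3},
    {"x": 0.84, "y": -0.85, "z": -0.15, "ax": 0, "ay": 0, "az": -0.8, "grip": 0.3},
    {"x": 0.84, "y": -0.85, "z": -0.15, "ax": 0, "ay": 0, "az": -0.8, "grip": 0.3},
    {"x": 0.84, "y": -0.85, "z": -0.15, "ax": 0, "ay": 0, "az": -0.8, "grip": 0.3},
    {"x": 0.84, "y": -0.85, "z": -0.15, "ax": 0, "ay": 0, "az": -0.8, "grip": 0.3},
    {"x": 0.84, "y": -0.85, "z": -0.15, "ax": 0, "ay": 0, "az": -0.8, "grip": 0.3},
    {"x": 0.84, "y": -0.85, "z": -0.15, "ax": 0, "ay": 0, "az": -0.8, "grip": 0.3},
    {"x": 0.84, "y": -0.85, "z": -0.15, "ax": 0, "ay": 0, "az": -0.8, "grip": 0.3}
  ]
}}

```text
clock: 0.9
position: [0.3253, -0.1741, 0.2763]
tool_rot: [0.0, 0.764, 0.645, 0.0]
contact_force: [1.8, -0.7, -0.5]
finger_gap: 0.697
grip_force: 0.0
```

```bash
python3 -c "
from h import *
shift([.48,.16,.25])"
```

```text
0.9 [ 0.3253 -0.1741  0.2763] ydeg -9.65 zax [ 0. -0. -1.] F [ 1.8 -0.7 -0.5] 0.6968038247499803 units [1.184 0.322 0.088]
```

Call:
{"op": "step_arm", "data": {
  "commands": [
    {"x": 1.0, "y": 0.3, "z": 0, "ax": 0, "ay": 0, "az": -0.12, "grip": 0.3},
    {"x": 1.0, "y": 0.3, "z": 0, "ax": 0, "ay": 0, "az": -0.12, "grip": 0.3},
    {"x": 1.0, "y": 0.3, "z": 0, "ax": 0, "ay": 0, "az": -0.12, "grip": 0.3},
    {"x": 1.0, "y": 0.3, "z": 0, "ax": 0, "ay": 0, "az": -0.12, "grip": 0.3},
    {"x": 1.0, "y": 0.3, "z": 0, "ax": 0, "ay": 0, "az": -0.12, "grip": 0.3},
    {"x": 1.0, "y": 0.3, "z": 0, "ax": 0, "ay": 0, "az": -0.12, "grip": 0.3},
    {"x": 1.0, "y": 0.3, "z": 0, "ax": 0, "ay": 0, "az": -0.12, "grip": 0.3},
    {"x": 1.0, "y": 0.3, "z": 0, "ax": 0, "ay": 0, "az": -0.12, "grip": 0.3}
  ]
}}

```text
clock: 1.7
position: [0.4661, 0.1056, 0.2755]
tool_rot: [-0.0, 0.701, 0.713, -0.001]
contact_force: [-0.1, -0.7, -0.0]
finger_gap: 0.698
grip_force: 0.0
```

```bash
python3 -c "
from h import *
p=ctrl.camera_params('wrist')
im=ctrl.snapshot('wrist');cv2.imwrite('pics/w1.png',im[:,:,::-1])
shift([.48,.16,.20]);print(p)"
```

```text
1.75 [0.4654 0.1042 0.2757] ydeg 0.94 zax [-0.002 -0.001 -1.   ] F [-0.2  0.1 -0.1] 0.6990027093304484 units [0.185 0.052 0.252]
{'fx': 340.42721008705945, 'fy': 340.42721008705945, 'cx': 260.00921389811464, 'cy': 190.22444373797538, 'distortion': array([-0.08449246,  0.        ,  0.        ,  0.        ,  0.        ]), 'R': array([[ 0.99983956,  0.01780081, -0.00199764],
       [ 0.01758618, -0.95430688,  0.29831041],
       [ 0.0034038 , -0.29829768, -0.95446682]]), 't': array([-0.46737582,  0.04082583,  0.45100622])}
```

View pics/w1.png

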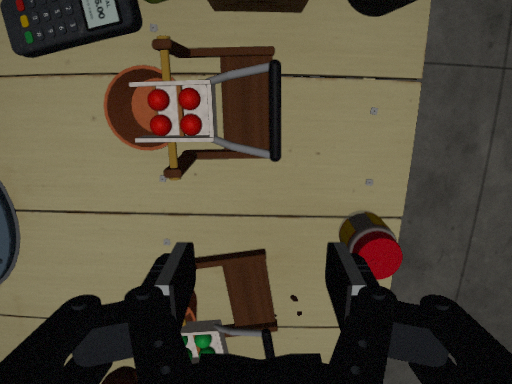

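The wrist view shows the bar from about (274,62) to (276,160). The cup is at (150,107), below the front lip of the tray.

```bash
python3 -c "
from h import *
p=ctrl.camera_params('wrist');im=cv2.imread('pics/w1.png')
m=np.zeros(im.shape[:2],np.uint8);m[50:170,267:290]=(im.max(2)<38)[50:170,267:290]
n,l,s,c=cv2.connectedComponentsWithStats(m);k=1+s[1:,4].argmax();print(s[k],c[k])
ys,xs=np.where(l==k);e=[[xs[ys<ys.min()+12].mean(),ys.min()],c[k],[xs[ys>ys.max()-12].mean(),ys.max()]]
e=ray(p,e,.137);print(e,np.linalg.norm(e[2]-e[0]),np.degrees(np.arctan2(*(e[0]-e[2])[[1,0]])))
B=e.mean(0);shift([e[1,0],(e[0,1]+e[2,1])/2,.118])"
```

```text
[ 268   60   22  101 1197] [274.60985798 109.07852966]
[[0.47481812 0.19939093 0.137     ]
 [0.47602819 0.16159949 0.137     ]
 [0.47739399 0.11960272 0.137     ]] 0.07982978233763575 91.84908491784566
1.75 [0.4654 0.1042 0.2757] ydeg 0.94 zax [-0.002 -0.001 -1.   ] F [-0.2  0.1 -0.1] 0.6990027093304484 units [0.184 0.039 0.525]
```

Call:
{"op": "step_arm", "data": {
  "commands": [
    {"x": 0.185, "y": 0.043, "z": 0.1, "ax": 0, "ay": 0, "az": -0.01, "grip": 0.3},
    {"x": 0.185, "y": 0.043, "z": 0.1, "ax": 0, "ay": 0, "az": -0.01, "grip": 0.3},
    {"x": 0.185, "y": 0.043, "z": 0.2, "ax": 0, "ay": 0, "az": -0.01, "grip": 0.3},
    {"x": 0.185, "y": 0.043, "z": 0.3, "ax": 0, "ay": 0, "az": -0.01, "grip": 0.3},
    {"x": 0.185, "y": 0.043, "z": 0.4, "ax": 0, "ay": 0, "az": -0.01, "grip": 0.3},
    {"x": 0.185, "y": 0.043, "z": 0.52, "ax": 0, "ay": 0, "az": -0.01, "grip": 0.3},
    {"x": 0.185, "y": 0.043, "z": 0.52, "ax": 0, "ay": 0, "az": -0.01, "grip": 0.3},
    {"x": 0.185, "y": 0.043, "z": 0.52, "ax": 0, "ay": 0, "az": -0.01, "grip": 0.3}
  ]
}}

```text
clock: 2.55
position: [0.4775, 0.1585, 0.121]
tool_rot: [-0.0, 0.697, 0.717, -0.0]
contact_force: [-0.0, 0.8, 0.1]
finger_gap: 0.702
grip_force: 0.0
```

```bash
python3 -c "
from h import *
im=ctrl.snapshot('wrist');im2=ctrl.snapshot('scene')[120:330,80:330]
cv2.imwrite('pics/w2.png',np.hstack([cv2.resize(im,(400,300)),cv2.resize(im2,(357,300))])[:,:,::-1])
shift([.478,.16,.118])"
```

```text
2.65 [0.4788 0.1593 0.1223] ydeg 1.69 zax [ 0.002  0.001 -1.   ] F [0.1 0.4 0.2] 0.6993629773901846 units [ 0.002 -0.003  0.014]
```

View pics/w2.png

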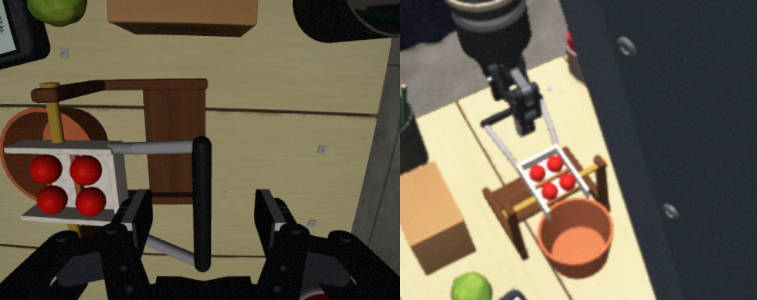

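The bar at (202,200) is centred between the fingers, so I'll close on it.

Call:
{"op": "step_arm", "data": {
  "commands": [
    {"x": 0, "y": 0, "z": 0.01, "ax": 0, "ay": 0, "az": 0, "grip": 0.6},
    {"x": 0, "y": 0, "z": 0.01, "ax": 0, "ay": 0, "az": 0, "grip": 1},
    {"x": 0, "y": 0, "z": 0.01, "ax": 0, "ay": 0, "az": 0, "grip": 1},
    {"x": 0, "y": 0, "z": 0.01, "ax": 0, "ay": 0, "az": 0, "grip": 1},
    {"x": 0, "y": 0, "z": 0.01, "ax": 0, "ay": 0, "az": 0, "grip": 1},
    {"x": 0, "y": 0, "z": 0.01, "ax": 0, "ay": 0, "az": 0, "grip": 1}
  ]
}}

```text
clock: 3.25
position: [0.4768, 0.1597, 0.1178]
tool_rot: [-0.001, 0.696, 0.718, -0.0]
contact_force: [-5.6, -0.8, 7.2]
finger_gap: 0.095
grip_force: 58.6
```

```bash
python3 -c "
from h import *
shift([.478,.16,.118])
for t in np.arange(0,.81,.1):
  a=np.arctan2(42,97)
  print(t.round(2),'y',((105.7*np.cos(a+t)-97)/300).round(3),'z',(-(105.7*np.sin(a+t)-42)/300).round(3))"
```

```text
3.25 [0.4768 0.1597 0.1178] ydeg 1.76 zax [-0.001  0.    -1.   ] F [-5.6 -0.8  7.2] 0.09489778469930676 units [ 0.001  0.004 -0.001]
0.0 y -0.0 z 0.0
0.1 y -0.016 z -0.032
0.2 y -0.034 z -0.061
0.3 y -0.056 z -0.089
0.4 y -0.08 z -0.115
0.5 y -0.107 z -0.138
0.6 y -0.136 z -0.158
0.7 y -0.166 z -0.175
0.8 y -0.198 z -0.189
```

Call:
{"op": "step_arm", "data": {
  "commands": [
    {"x": 0, "y": -0.008, "z": -0.016, "ax": 0, "ay": 0, "az": 0, "grip": 1},
    {"x": 0, "y": -0.016, "z": -0.032, "ax": 0, "ay": 0, "az": 0, "grip": 1},
    {"x": 0, "y": -0.025, "z": -0.047, "ax": 0, "ay": 0, "az": 0, "grip": 1},
    {"x": 0, "y": -0.034, "z": -0.061, "ax": 0, "ay": 0, "az": 0, "grip": 1},
    {"x": 0, "y": -0.045, "z": -0.075, "ax": 0, "ay": 0, "az": 0, "grip": 1},
    {"x": 0, "y": -0.056, "z": -0.089, "ax": 0, "ay": 0, "az": 0, "grip": 1},
    {"x": 0, "y": -0.068, "z": -0.102, "ax": 0, "ay": 0, "az": 0, "grip": 1},
    {"x": 0, "y": -0.08, "z": -0.115, "ax": 0, "ay": 0, "az": 0, "grip": 1}
  ]
}}

```text
clock: 4.05
position: [0.4543, 0.1589, 0.1526]
tool_rot: [0.001, 0.696, 0.718, 0.001]
contact_force: [2.4, -1.2, -1.1]
finger_gap: 0.093
grip_force: 58.4
```

```bash
python3 -c "
from h import *
shift([.454,.16,.1523])
for t in np.arange(.4,.82,.05):
  a=np.arctan2(42,97)
  print(t.round(2),'y',((105.7*np.cos(a+t)-97)/300+.08).round(3),'z',(-(105.7*np.sin(a+t)-42)/300+.115).round(3))"
```

```text
4.05 [0.4543 0.1589 0.1526] ydeg 1.72 zax [ 0.002  0.    -1.   ] F [ 2.4 -1.2 -1.1] 0.09342424489514607 units [ 0.004 -0.001  0.001]
0.4 y -0.0 z 0.0
0.45 y -0.013 z -0.012
0.5 y -0.027 z -0.023
0.55 y -0.041 z -0.033
0.6 y -0.056 z -0.043
0.65 y -0.071 z -0.052
0.7 y -0.086 z -0.06
0.75 y -0.102 z -0.068
0.8 y -0.118 z -0.074
```

The forces are small and the bar is following the arc. I'll continue to 0.77.

Call:
{"op": "step_arm", "data": {
  "commands": [
    {"x": 0, "y": -0.013, "z": -0.012, "ax": 0, "ay": 0, "az": 0, "grip": 1},
    {"x": 0, "y": -0.027, "z": -0.023, "ax": 0, "ay": 0, "az": 0, "grip": 1},
    {"x": 0, "y": -0.041, "z": -0.033, "ax": 0, "ay": 0, "az": 0, "grip": 1},
    {"x": 0, "y": -0.056, "z": -0.043, "ax": 0, "ay": 0, "az": 0, "grip": 1},
    {"x": 0, "y": -0.071, "z": -0.052, "ax": 0, "ay": 0, "az": 0, "grip": 1},
    {"x": 0, "y": -0.086, "z": -0.06, "ax": 0, "ay": 0, "az": 0, "grip": 1},
    {"x": 0, "y": -0.102, "z": -0.068, "ax": 0, "ay": 0, "az": 0, "grip": 1},
    {"x": 0, "y": -0.108, "z": -0.07, "ax": 0, "ay": 0, "az": 0, "grip": 1}
  ]
}}

```text
clock: 4.85
position: [0.424, 0.158, 0.1751]
tool_rot: [0.002, 0.697, 0.718, 0.003]
contact_force: [9.0, -3.8, 8.6]
finger_gap: 0.087
grip_force: 58.7
```

Call:
{"op": "step_arm", "data": {
  "commands": [
    {"x": 0, "y": 0, "z": 0, "ax": 0, "ay": 0, "az": 0, "grip": 1},
    {"x": 0, "y": 0, "z": 0, "ax": 0, "ay": 0, "az": 0, "grip": 1},
    {"x": 0, "y": 0, "z": 0, "ax": 0, "ay": 0, "az": 0, "grip": 1},
    {"x": 0, "y": 0, "z": 0, "ax": 0, "ay": 0, "az": 0, "grip": 1},
    {"x": 0, "y": 0, "z": 0, "ax": 0, "ay": 0, "az": 0, "grip": 1},
    {"x": 0, "y": 0, "z": 0, "ax": 0, "ay": 0, "az": 0, "grip": 1},
    {"x": 0, "y": 0, "z": 0, "ax": 0, "ay": 0, "az": 0, "grip": 1},
    {"x": 0, "y": 0, "z": 0, "ax": 0, "ay": 0, "az": 0, "grip": 1}
  ]
}}

```text
clock: 5.65
position: [0.4242, 0.158, 0.1749]
tool_rot: [0.002, 0.697, 0.717, 0.003]
contact_force: [8.4, -3.8, 9.6]
finger_gap: 0.094
grip_force: 58.8
```

```bash
python3 -c "
from h import *
im=ctrl.snapshot('wrist');im2=ctrl.snapshot('scene')[120:330,80:330]
cv2.imwrite('pics/w3.png',np.hstack([cv2.resize(im,(400,300)),cv2.resize(im2,(357,300))])[:,:,::-1])
shift([.422,.16,.1733])"
```

```text
5.75 [0.4243 0.158  0.1749] ydeg 1.69 zax [ 0.007  0.    -1.   ] F [ 8.6 -3.8 10.7] 0.08942031882647111 units [ 0.007 -0.007  0.005]
```

View pics/w3.png

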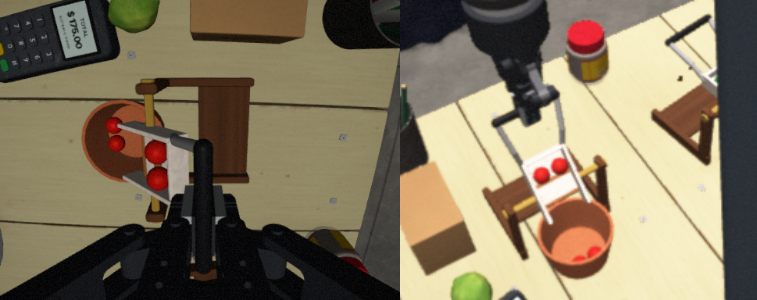

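Both front balls are in the cup, at (580,258) in the composite, and the back row is still behind its ridge. I'll lower the tray back along the same arc.

Call:
{"op": "step_arm", "data": {
  "commands": [
    {"x": 0, "y": 0.006, "z": 0.003, "ax": 0, "ay": 0, "az": 0, "grip": 1},
    {"x": 0, "y": 0.022, "z": 0.01, "ax": 0, "ay": 0, "az": 0, "grip": 1},
    {"x": 0, "y": 0.037, "z": 0.018, "ax": 0, "ay": 0, "az": 0, "grip": 1},
    {"x": 0, "y": 0.052, "z": 0.027, "ax": 0, "ay": 0, "az": 0, "grip": 1},
    {"x": 0, "y": 0.067, "z": 0.037, "ax": 0, "ay": 0, "az": 0, "grip": 1},
    {"x": 0, "y": 0.081, "z": 0.047, "ax": 0, "ay": 0, "az": 0, "grip": 1},
    {"x": 0, "y": 0.095, "z": 0.058, "ax": 0, "ay": 0, "az": 0, "grip": 1},
    {"x": 0, "y": 0.108, "z": 0.07, "ax": 0, "ay": 0, "az": 0, "grip": 1}
  ]
}}

```text
clock: 6.55
position: [0.4544, 0.1589, 0.1527]
tool_rot: [0.0, 0.696, 0.718, 0.001]
contact_force: [3.1, -0.0, 5.0]
finger_gap: 0.094
grip_force: 60.0
```

Call:
{"op": "step_arm", "data": {
  "commands": [
    {"x": 0, "y": 0.012, "z": 0.013, "ax": 0, "ay": 0, "az": 0, "grip": 1},
    {"x": 0, "y": 0.024, "z": 0.026, "ax": 0, "ay": 0, "az": 0, "grip": 1},
    {"x": 0, "y": 0.035, "z": 0.04, "ax": 0, "ay": 0, "az": 0, "grip": 1},
    {"x": 0, "y": 0.046, "z": 0.054, "ax": 0, "ay": 0, "az": 0, "grip": 1},
    {"x": 0, "y": 0.055, "z": 0.068, "ax": 0, "ay": 0, "az": 0, "grip": 1},
    {"x": 0, "y": 0.064, "z": 0.083, "ax": 0, "ay": 0, "az": 0, "grip": 1},
    {"x": 0, "y": 0.072, "z": 0.099, "ax": 0, "ay": 0, "az": 0, "grip": 1},
    {"x": 0, "y": 0.08, "z": 0.115, "ax": 0, "ay": 0, "az": 0, "grip": 1}
  ]
}}

```text
clock: 7.35
position: [0.4772, 0.1597, 0.1171]
tool_rot: [-0.001, 0.696, 0.718, -0.0]
contact_force: [-21.4, -3.1, 56.0]
finger_gap: 0.091
grip_force: 68.5
```

```bash
python3 -c "
from h import *
shift([.4768,.1597,.1178])"
```

```text
7.35 [0.4772 0.1597 0.1171] ydeg 1.74 zax [-0.002  0.    -1.   ] F [-21.4  -3.1  56. ] 0.09076745144001364 units [ 0.    -0.001 -0.002]
```

The tray is on its stop and pressed a little hard. I'll ease up slightly, open and retreat.

Call:
{"op": "step_arm", "data": {
  "commands": [
    {"x": 0, "y": 0, "z": -0.003, "ax": 0, "ay": 0, "az": 0, "grip": 1},
    {"x": 0, "y": 0, "z": -0.003, "ax": 0, "ay": 0, "az": 0, "grip": 0.9},
    {"x": 0, "y": 0, "z": -0.003, "ax": 0, "ay": 0, "az": 0, "grip": 0.7},
    {"x": 0, "y": 0, "z": -0.003, "ax": 0, "ay": 0, "az": 0, "grip": 0.3},
    {"x": 0, "y": 0, "z": -0.003, "ax": 0, "ay": 0, "az": 0, "grip": 0.3},
    {"x": 0, "y": 0, "z": -0.003, "ax": 0, "ay": 0, "az": 0, "grip": 0.3}
  ]
}}

```text
clock: 7.95
position: [0.4778, 0.1596, 0.118]
tool_rot: [-0.0, 0.696, 0.718, -0.0]
contact_force: [-0.1, -0.8, 0.0]
finger_gap: 0.702
grip_force: 0.0
```

Call:
{"op": "step_arm", "data": {
  "commands": [
    {"x": 0, "y": 0, "z": -0.05, "ax": 0, "ay": 0, "az": 0, "grip": 0.3},
    {"x": 0, "y": 0, "z": -0.15, "ax": 0, "ay": 0, "az": 0, "grip": 0.3},
    {"x": 0, "y": 0, "z": -0.25, "ax": 0, "ay": 0, "az": 0, "grip": 0.3},
    {"x": 0, "y": 0, "z": -0.35, "ax": 0, "ay": 0, "az": 0, "grip": 0.3},
    {"x": 0, "y": 0, "z": -0.45, "ax": 0, "ay": 0, "az": 0, "grip": 0.3},
    {"x": 0, "y": 0, "z": -0.45, "ax": 0, "ay": 0, "az": 0, "grip": 0.3},
    {"x": 0, "y": 0, "z": -0.45, "ax": 0, "ay": 0, "az": 0, "grip": 0.3},
    {"x": 0, "y": 0, "z": -0.45, "ax": 0, "ay": 0, "az": 0, "grip": 0.3}
  ]
}}

```text
clock: 8.75
position: [0.4774, 0.1594, 0.2521]
tool_rot: [-0.0, 0.696, 0.718, -0.001]
contact_force: [-0.0, -0.4, 0.4]
finger_gap: 0.701
grip_force: 0.0
```

```bash
python3 -c "
from h import *
im=ctrl.snapshot('wrist');im2=ctrl.snapshot('scene')[120:330,80:330]
cv2.imwrite('pics/w4.png',np.hstack([cv2.resize(im,(400,300)),cv2.resize(im2,(357,300))])[:,:,::-1])
shift([.422,.16,.1733])"
```

```text
8.85 [0.4773 0.1594 0.2521] ydeg 1.73 zax [-0.002 -0.001 -1.   ] F [-0.4  0.4 -0.2] 0.704447260033554 units [ 0.008 -0.184  0.263]
```

View pics/w4.png

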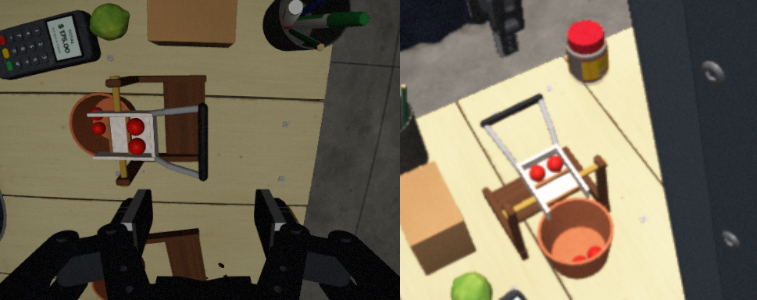

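The tray is down with both back balls in place at (547,168), and both front balls are in the upright cup at (585,257). The hand is clear, so I'll hand in.

```bash
python3 -c "
from workcell import ctrl
print(ctrl.sign_off())"
```

```text
the job is handed in; nothing more can be done
None
```

I handed the job in at about 8.9 s with both front red sweets in the upright cup, the back row on the lowered tray, and the hand clear; the sign-off returned no verdict.

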